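Bring a pen box out of the sprung display case

ROBOT

A 7-joint arm with a two-finger parallel gripper is mounted at the origin on the work surface. World frame = base frame: x ahead of the robot, y to its left, z up, the work surface at z = 0. Lengths are in m, angles in rad, forces in N, time in s.
With the tool pointing down it reaches from about 0.4 to 0.85 m from the base axis. Payload 4.5 kg.
Tool frame: the origin (TCP) lies between the finger pads; the fingertips stand 11 mm ahead of it and the grasp point (between the pads) lies 8 mm behind it (r.tip_reach is the distance from the TCP to the fingertips, in m); x points along the fingers, y is the direction in which the jaws open and shut, and the axes are right-handed (so a half turn about x gives the same grasp; the last joint's range is limited). The gripper opens to 88 mm and grips with 3 to 60 N. Pads are 18 mm wide; open, the fingers measure 123 mm over their backs; the gripper's body (75 mm by 187 mm) begins 45 mm behind the grasp point.
Start: joints at [0.034, 0.689, -0.195, 1.565, 0.157, 0.902, -0.215], TCP at [0.625, 0, 0.25] pointing down, gripper open.
Joint ranges: [-3.01, 3.01], [-0.46, 2.08], [-1.47, 1.51], [0.13, 2.56], [-1, 4.14], [0.04, 2.09], [-2.66, 2.66]. Speed limits (rad/s): [2.57, 2.57, 3.14, 3.14, 3.14, 3.14, 3.14].

INTERFACE

Orientations are given as a unit quaternion [x, y, z, w].
In Python, from plant import r gives the robot as it stands.
- The arm moves only by the tool drive_tool, never from a script. Its argument "deltas" is a list of rows, each a list of 3 entries, a list of its own where there are three numbers: the turn, a rotation vector about the tool's x, y, z in degrees, then the shift along the tool's x, y, z in cm, then the finger opening in cm, from 0 to 8.81. A call has 1 to 12 rows; each row shifts and turns the commanded pose from where the row before left it, along the tool's axes as they then stand; what a row does not reach is not made up. A row lasts 1/12 s, in which the tool goes at most 41.7 mm and 7.16 degrees, less where a joint would pass 70% of its speed; a pose out of reach is approached as far as the arm can. A call is refused whole if a number of a shift passes 4.17 or a number of a turn 7.16, either way. A call with a gripper value outside its range is refused whole. The fingers move at their own pace and stop on an object; "force" is the grip in N (left out, the last holds). Time passes only in rows, so rows that do not move let the fingers close. It gives the time, the measured TCP pose, the force and the opening at its end, in the units of the state.
- r.get_state(): the state, without advancing time (a new reading comes with each control period).
- r.snapshot(name): name is "scene" or "side" or "wrist"; returns a dict with "color" (480x640x3 uint8, red, green, blue), "fov_y" (degrees; the focal length in pixels is half the picture's height over the tangent of half this angle, whatever the lens; pixels are square), "cx", "cy" (the principal point, pixels), "extrinsics" (4x4, takes a point from world to camera coordinates); the wrist camera has in their place "tool_from_camera" (4x4, takes a point from camera to tool coordinates, whose origin is the TCP and whose axes are the tool frame's). Camera axes: x right, y up, looking along -z (the intrinsics and any distortion apply to the point x, -y, -z); pixel columns grow to the right and rows downward; lengths in m; the calibration is good to about 2 mm. A picture is of the moment at which its call begins: read the wrist's pose just before it. There is no depth.
- r.finish_job(): hands the job in, once; it reports no verdict.
The state is a dict: "clock": time; "q": joint angles; "qd": joint speeds; "joint_torque": joint torques, N m; "tool_pos": TCP position; "eef_rot": TCP orientation; "contact_force": force on the tool from outside, world axes, zero at the start; "moment": the same for the moment, N m; "opening": opening from 0.0 (shut) to 1.0 (fully open).
Only numpy, scipy, OpenCV 4.12 (cv2) and the standard library are available. Lean on these libraries where they do the work, as an engineer would, in place of code of your own. Each camera call takes 0.05 s, during which the arm holds its last target. There are 200 camera calls.

TASK

A customer wants to see the red pen box. Press the red button on the front of the display case and let the clear lid spring fully open by itself, without touching it; then lift the red box out and lay it flat in the blue-lined tray, lengthwise and about in the middle, setting it down rather than dropping it. Leave the lid open, and the other two pen boxes, the card reader and the pencil cup where they are.

Things in the scene. Friction and masses are not known exactly. Their poses are not given: they have to be found in the camera images.
- case: display case of dark wood, fixed, its place and turn vary. Origin: on the counter under the compartment's centre; z up; its front, -x, faces roughly the robot. In front of the compartment is a solid console, x = -119 to -193 mm, 332 mm wide, top 80 mm above the counter, the release button at its middle. The lid hinges along the far wall, x = +106 mm, 62 mm up.
- case_in (a point): centre of the compartment's floor, 8 mm above the counter; axes as the case. Inside 200 mm (x) x 320 mm (y); walls 6 mm thick, their tops 62 mm above the counter; open from above once the lid is up. Three pen boxes lie in it side by side at about y = -95, 0 and +95 mm, the colours in any order.
- lid (a joint): angle of the lid, a clear panel in a dark wood frame, 212 x 332 x 12 mm, 0.25 kg. 0 = shut, its top 74 mm above the counter; 1.9 rad = fully open, leaning a little back beyond the far wall. Latched while shut: it cannot be lifted. Once the button is pressed it springs up by itself in 1 to 2 s and stays; its near edge swings up and away from the button.
- lid_edge (a point): middle of the lid's near (free) edge, half-way through its thickness; 212 mm from the hinge line.
- release (a joint): travel of the release button, 0 = up, 0.006 m = fully down; it springs back. It starts to move at about 1.5 N and is fully down at 5 N; the lid is let go at about 4 to 5 mm.
- release_top (a point): centre of the button's top: a red disc, 26 mm across, in a 42 mm brass collar, at x = -162 mm of the case; 102 mm above the counter when up, 10 mm proud of the collar. It is pressed straight down. The shut lid's near edge is 56 mm behind it (towards +x of the case).
- red_mid (a point): centre (half-way up, 14 mm above its underside) of the red pen box: a rigid closed box 150 x 40 x 28 mm (x long, y wide, z up), about 0.1 to 0.2 kg, with a thin brass line round it and a small brass plate on top; it starts lying flat inside the display case, long side roughly along the case's x. This is the one to bring out.
- blue_mid (a point): centre (half-way up, 14 mm above its underside) of the blue pen box: a rigid closed box 150 x 40 x 28 mm (x long, y wide, z up), about 0.1 to 0.2 kg, with a thin brass line round it and a small brass plate on top; it starts lying flat inside the display case, long side roughly along the case's x. Stays in the case.
- green_mid (a point): centre (half-way up, 14 mm above its underside) of the green pen box: a rigid closed box 150 x 40 x 28 mm (x long, y wide, z up), about 0.1 to 0.2 kg, with a thin brass line round it and a small brass plate on top; it starts lying flat inside the display case, long side roughly along the case's x. Stays in the case.
- tray: presentation tray fixed to the counter, lined with blue felt in a wooden rim: 240 mm (its x, the long side) x 130 mm (y) outside, 230 x 120 mm inside, inner floor 6 mm above the counter, rim top at 12 mm. Origin: on the counter under its centre. It lies to one side of the case, left or right.
- reader_mid (a point): centre of the card reader, a black block 160 x 78 x 35 mm with keys, lying loose on the counter to one side. Leave alone.
- cup_mid (a point): centre of the white pencil cup, 72 mm across and 95 mm high, with four pencils standing up to 150 mm; loose, to one side. Leave alone.

How it is judged:
By the outcome, as a careful person would: the job done as asked, in the order asked, and still so for the second after the job is handed in, with the robot touching nothing.
It also fails if it takes over 53 s, if anything falls off the work surface, if the arm or the gripper's body presses on something with over 40 N, if the wrist force passes 120 N, or if a joint passes its speed limit or range.

## Working session

There is one attempt and no reset: what is moved stays moved. The work goes in short steps, Python scripts to look and compute and a tool call to move; the robot and the scene stay as the last step left them, time stands still between calls to the robot, and variables do not carry over. Pictures are saved under pics/ and viewed, about 8 in all and at most 12, crops included, and the job is handed in when it is done.

Besides the shell and the picture viewer there is one more tool, called after ">>>" as a command line: name --argument value ..., lists and objects as JSON in quotes. drive_tool: Moves the arm, as the interface text tells. Its arguments: {"type":"object","properties":{"deltas":{"type":"array","items":{"type":"array"}},"force":{"type":"number"}},"required":["deltas"]}

```bash
mkdir -p pics
cat > h.py <<'E'
import numpy as np, cv2
from scipy.spatial.transform import Rotation as R
from plant import r
def snap(n,f=None):
    st=r.get_state(); s=r.snapshot(n)
    if n=="wrist":
        T=np.eye(4);T[:3,:3]=R.from_quat(st["eef_rot"]).as_matrix();T[:3,3]=st["tool_pos"]
        s["C"]=T@np.array(s["tool_from_camera"])
    else: s["C"]=np.linalg.inv(np.array(s["extrinsics"]))
    s["f"]=240/np.tan(np.radians(s["fov_y"])/2)
    if f: cv2.imwrite("pics/"+f,s["color"][:,:,::-1])
    return s
def ray(s,u,v):
    d=s["C"][:3,:3]@np.array([(u-s["cx"])/s["f"],-(v-s["cy"])/s["f"],-1.]); return s["C"][:3,3],d
def onz(s,u,v,z):
    o,d=ray(s,u,v); return o+d*(z-o[2])/d[2]
def proj(s,p):
    c=np.linalg.inv(s["C"])@np.append(p,1); return s["cx"]+s["f"]*c[0]/-c[2], s["cy"]-s["f"]*c[1]/-c[2]
E
python3 - <<'E'
from h import *
for n in("scene","side","wrist"):
    s=snap(n,n+"0.png"); print(n,{k:v for k,v in s.items() if k not in("color","C","extrinsics","tool_from_camera")},s["C"].round(3).tolist())
print(r.get_state())
a=[cv2.imread(f"pics/{n}0.png") for n in("scene","side")]
E
```

```text
scene {'fov_y': 52.497565869967254, 'cx': 312.44592882675505, 'cy': 247.4082167509751, 'f': np.float64(486.69791857865056)} [[-0.779, -0.368, 0.507, 1.382], [0.627, -0.457, 0.631, 0.984], [-0.001, 0.81, 0.587, 0.991], [0.0, 0.0, 0.0, 1.0]]
side {'fov_y': 42.545734421804, 'cx': 321.33304993352726, 'cy': 231.25302233187546, 'f': np.float64(616.4305445247273)} [[0.861, 0.33, -0.387, -0.093], [-0.509, 0.536, -0.674, -1.183], [-0.015, 0.777, 0.629, 1.201], [0.0, 0.0, 0.0, 1.0]]
wrist {'fov_y': 66.20878368112008, 'cx': 324.8142805380607, 'cy': 242.91192776952087, 'f': np.float64(368.0975776861726)} [[1.0, -0.001, 0.002, 0.625], [0.001, 0.948, 0.317, 0.082], [-0.002, -0.317, 0.948, 0.383], [0.0, 0.0, 0.0, 1.0]]
{'clock': 0.15, 'q': array([ 0.03381492,  0.68977446, -0.19453366,  1.56602615,  0.1573476 ,
        0.90247035, -0.21509276]), 'qd': array([-0.00041964, -0.0030936 ,  0.00107127, -0.00326684, -0.00030373,
        0.00176105,  0.00077816]), 'joint_torque': array([-1.46674727e-03, -5.27863634e+01, -1.26819178e+00, -1.53587687e+01,
       -5.24473807e-02,  3.92338901e-03,  1.12435155e-04]), 'tool_pos': array([ 6.24585082e-01, -4.82507138e-05,  2.49125996e-01]), 'eef_rot': array([-0.49962914, -0.50030961,  0.5003295 , -0.49973134]), 'contact_force': array([-0.2922902 , -1.02399921, -0.06987129]), 'moment': array([ 0.0210349 , -0.04408584, -0.04178243]), 'opening': 1.0003299454545482}
```

View pics/scene0.png

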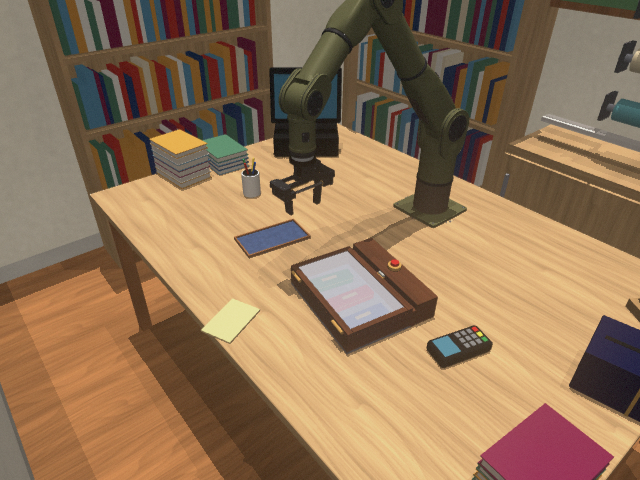

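View pics/side0.png

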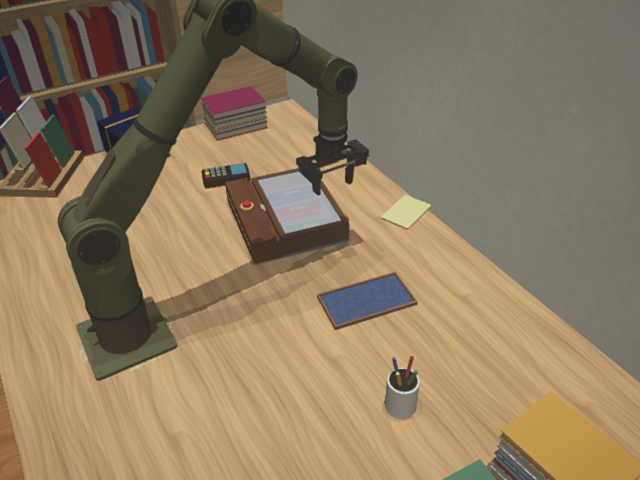

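View pics/wrist0.png

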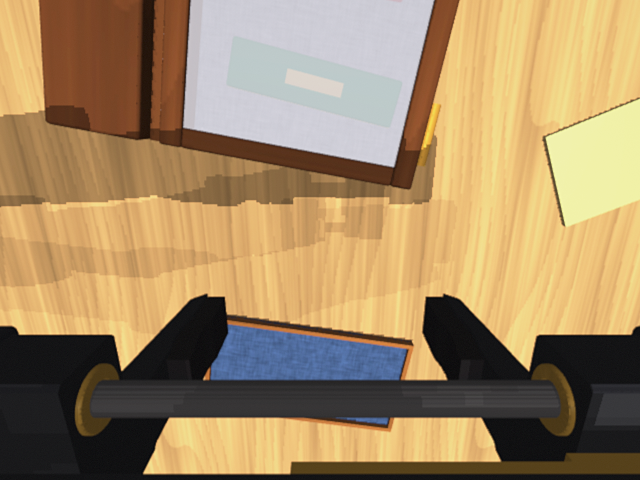

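Scene: button (395,264), red box under lid ~(347,297), tray (272,238). Side: button (247,205), lid panel ~(297,203), tray (367,299). Wrist: the green box is the one nearest the tray (-y), so red looks to be in the middle.

```bash
cat >> h.py <<'E'
def hsv(s): return cv2.cvtColor(s["color"],cv2.COLOR_RGB2HSV)
def blob(m,near=None):
    m=cv2.morphologyEx(m.astype(np.uint8),cv2.MORPH_OPEN,np.ones((2,2)))
    cs=cv2.findContours(m,cv2.RETR_EXTERNAL,cv2.CHAIN_APPROX_NONE)[0]
    if near is not None:
        cs=[c for c in cs if cv2.contourArea(c)>8 and abs(cv2.pointPolygonTest(c,near,True))<40]
    return max(cs,key=cv2.contourArea)[:,0,:]
def rect(s,c,z):
    P=np.array([onz(s,u+0.,v+0.,z)[:2] for u,v in c],np.float32)*1000
    (cx,cy),(w,h),a=cv2.minAreaRect(P)
    if w<h: w,h,a=h,w,a+90
    return np.round([cx,cy,w,h,(a+90)%180-90],1)
def tri(rs):
    A=np.zeros((3,3));b=np.zeros(3)
    for o,d in rs:
        d=d/np.linalg.norm(d);M=np.eye(3)-np.outer(d,d);A+=M;b+=M@o
    return np.linalg.solve(A,b)
E
python3 - <<'E'
from h import *
S=snap("scene");D=snap("side")
rs=[]
for s,bn,tn,ln in((S,(395,264),(272,238),(350,290)),(D,(247,205),(367,299),(297,203))):
    H,Sa,V=[hsv(s)[:,:,i].astype(int) for i in range(3)]
    red=((H<8)|(H>172))&(Sa>190)&(V>130)
    c=blob(red,bn); M=c.mean(0); print("btn",M,len(c),onz(s,*M,.1)); rs.append(ray(s,*M))
    blue=(H>100)&(H<125)&(Sa>80)&(V>60)
    c=blob(blue,tn); print("tray",rect(s,c,.006),cv2.boundingRect(c))
    lid=(Sa<75)&(V>120)
    c=blob(lid,ln); print("lid",rect(s,c,.074),rect(s,c,.068),cv2.boundingRect(c))
    x,y,w,h=cv2.boundingRect(c)
    rr=((H<10)|(H>165))&(Sa>25)&(V>150); q=np.zeros_like(rr); q[y+6:y+h-6,x+6:x+w-6]=1
    try:
        c=blob(rr&q,ln); print("red",rect(s,c,.036),c.mean(0))
    except Exception as e: print(e)
print(tri(rs))
t=r.get_state(); print(R.from_quat(t["eef_rot"]).as_matrix().round(2).tolist(), t["clock"])
a=np.hstack([cv2.resize(S["color"][230:360,280:450],(0,0),fx=2.3,fy=2.3,interpolation=2)[:299],cv2.resize(D["color"][155:285,210:380],(0,0),fx=2.3,fy=2.3)[:299]])
cv2.imwrite("pics/c1.png",a[:,:,::-1])
E
```

```text
Traceback (most recent call last):
  File "h.py", line 25, in blob
    return max(cs,key=cv2.contourArea)[:,0,:]
           ~~~^^^^^^^^^^^^^^^^^^^^^^^^
ValueError: max() iterable argument is empty
```

```bash
cat > m1.py <<'E'
from h import *
S=snap("scene");D=snap("side")
rs=[]
for s,bn,tn,ln in((S,(395,264),(272,238),(350,290)),(D,(247,205),(367,299),(297,203))):
    H,Sa,V=[hsv(s)[:,:,i].astype(int) for i in range(3)]
    print("hsv btn",hsv(s)[bn[1],bn[0]],"lid",hsv(s)[ln[1],ln[0]],"tray",hsv(s)[tn[1],tn[0]])
    red=((H<6)|(H>172))&(Sa>175)&(V>140)
    q=np.zeros_like(red); q[bn[1]-12:bn[1]+13,bn[0]-12:bn[0]+13]=1
    v,u=np.nonzero(red&q)
    M=np.array([u.mean(),v.mean()]); print("btn",M,len(u),onz(s,*M,.1)); rs.append(ray(s,*M))
    def go(name,m,n,zs):
        try:
            c=blob(m,n); print(name,[rect(s,c,z).tolist() for z in zs],cv2.boundingRect(c)); return c
        except Exception as e: print(name,e)
    go("tray",(H>100)&(H<125)&(Sa>80)&(V>60),tn,[.006])
    c=go("lid",(Sa<75)&(V>110),ln,[.074,.068])
    go("red",((H<10)|(H>165))&(Sa>25)&(V>150),ln,[.036])
print(tri(rs))
t=r.get_state(); print(R.from_quat(t["eef_rot"]).as_matrix().round(2).tolist(), t["clock"])
a=np.hstack([cv2.resize(S["color"][230:360,280:450],(0,0),fx=2.3,fy=2.3)[:299],cv2.resize(D["color"][155:285,210:380],(0,0),fx=2.3,fy=2.3)[:299]])
cv2.imwrite("pics/c1.png",a[:,:,::-1])
E
python3 m1.py
```

```text
hsv btn [  2 178 182] lid [165  18 195] tray [112  87 138]
btn [394.58823529 261.61764706] 34 [0.46594297 0.23714691 0.1       ]
tray [[601.8, -212.7, 218.7, 102.7, -9.1]] (240, 223, 66, 31)
lid [[628.4, 215.4, 296.3, 175.3, 79.7], [623.4, 210.3, 298.2, 176.5, 79.7]] (300, 252, 105, 78)
red [[626.5, 229.3, 140.0, 59.0, -9.6]] (329, 287, 45, 24)
hsv btn [  1 175 149] lid [116  10 178] tray [110  88 125]
btn [246.07692308 202.76923077] 26 [0.46145939 0.23383575 0.1       ]
tray [[600.9, -219.1, 223.7, 108.5, -8.9]] (323, 276, 90, 49)
lid [[618.8, 196.1, 295.3, 176.5, 79.6], [622.6, 203.4, 296.8, 177.4, 79.6]] (259, 173, 83, 62)
red max() iterable argument is empty
[0.46296714 0.23566861 0.09796842]
[[-0.0, 1.0, 0.0], [-0.0, 0.0, -1.0], [-1.0, -0.0, 0.0]] 0.35
```

View pics/c1.png

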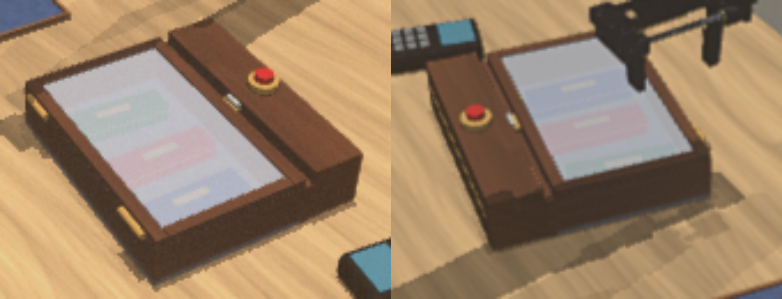

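Checks agree: case ≈ (0.623, 0.206), yaw −10°; this predicts the button at (0.4636, 0.235), against (0.463, 0.2357) triangulated. Red is in the middle. I'll turn the tool to the case axes and close the jaws.

>>> drive_tool --deltas '[[[-6.7,0,0],[0,0,0],0],[[-6.7,0,0],[0,0,0],0],[[-6.7,0,0],[0,0,0],0],[[-6.7,0,0],[0,0,0],0],[[-6.7,0,0],[0,0,0],0],[[-6.7,0,0],[0,0,0],0],[[-6.7,0,0],[0,0,0],0],[[-6.7,0,0],[0,0,0],0],[[-6.7,0,0],[0,0,0],0],[[-6.7,0,0],[0,0,0],0],[[-6.7,0,0],[0,0,0],0],[[-6.7,0,0],[0,0,0],0]]' --force 30

```text
clock: 1.35
tool_pos: [0.625, -0.0002, 0.2497]
eef_rot: [0.057, 0.705, -0.057, 0.705]
contact_force: [1.2, -0.1, -0.2]
opening: 0.118
```

>>> drive_tool --deltas '[[[0,0,0],[0,2.28,-2.25],0],[[0,0,0],[0,2.28,-2.25],0],[[0,0,0],[0,2.28,-2.25],0],[[0,0,0],[0,2.28,-2.25],0],[[0,0,0],[0,2.28,-2.25],0],[[0,0,0],[0,2.28,-2.25],0],[[0,0,0],[0,2.28,-2.25],0],[[0,0,0],[0,2.28,-2.25],0],[[0,0,0],[0,2.28,-2.25],0],[[0,0,0],[3,0,0],0],[[0,0,0],[3,0,0],0],[[0,0,0],[3,0,0],0]]'

```text
clock: 2.35
tool_pos: [0.4598, 0.237, 0.1594]
eef_rot: [0.059, 0.704, -0.058, 0.705]
contact_force: [0.5, 0.3, -0.5]
opening: 0.007
```

>>> drive_tool --deltas '[[[0,0,0],[0,0,0],0],[[0,0,0],[0,0,0],0],[[0,0,0],[0,0,0],0]]'

```text
clock: 2.6
tool_pos: [0.4602, 0.2367, 0.1609]
eef_rot: [0.06, 0.704, -0.059, 0.705]
contact_force: [0.6, 0.4, -0.3]
opening: 0.008
```

```bash
cat > m2.py <<'E'
from h import *
W=snap("wrist","w2.png");t=r.get_state()
A=R.from_quat(t["eef_rot"]).as_matrix();p=t["tool_pos"]
tip=p+A[:,0]*r.tip_reach
print(p,"yaw",np.degrees(np.arctan2(A[1,2],A[0,2])),"tip",tip,proj(W,tip))
rs=[]
for s,bn in((snap("scene"),(395,264)),(snap("side"),(247,205)),(W,None)):
    H,Sa,V=[hsv(s)[:,:,i].astype(int) for i in range(3)]
    red=((H<6)|(H>172))&(Sa>175)&(V>140)
    if bn:
        q=np.zeros_like(red); q[bn[1]-12:bn[1]+13,bn[0]-12:bn[0]+13]=1; red&=q
    v,u=np.nonzero(red); print(len(u))
    if len(u)>8:
        M=(np.median(u),np.median(v)); print(M,onz(s,*M,.102))
E
python3 m2.py
```

```text
[0.46057205 0.23682851 0.1613452 ] yaw -9.623349766308545 tip [0.46059945 0.23684822 0.15034525] (np.float64(326.4663706121097), np.float64(316.68314854446015))
0
0
652
(np.float64(327.0), np.float64(269.0)) [0.45793432 0.23783848 0.102     ]
```

View pics/w2.png

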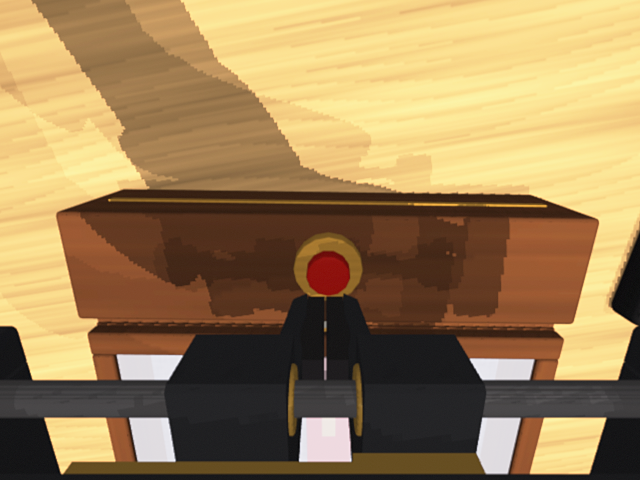

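The wrist view shows the button at (328,271), just ahead of the closed fingertips (tip at (326,317)). Position agrees within 2–3 mm, so I'll go straight down.

>>> drive_tool --deltas '[[[0,0,0],[1.4,0,0],0],[[0,0,0],[1.4,0,0],0],[[0,0,0],[1.4,0,0],0],[[0,0,0],[0.4,0,0],0],[[0,0,0],[0.2,0,0],0],[[0,0,0],[0.2,0,0],0],[[0,0,0],[0.2,0,0],0],[[0,0,0],[0,0,0],0]]'

```text
clock: 3.42
tool_pos: [0.4597, 0.2359, 0.1083]
eef_rot: [0.059, 0.704, -0.059, 0.705]
contact_force: [-1.5, -2.2, 4.3]
opening: 0.008
```

>>> drive_tool --deltas '[[[0,0,0],[0.1,0,0],0],[[0,0,0],[0.1,0,0],0],[[0,0,0],[0,0,0],0]]'

```text
clock: 3.67
tool_pos: [0.4597, 0.2359, 0.1073]
eef_rot: [0.059, 0.704, -0.059, 0.705]
contact_force: [-3.4, -3.7, 16.6]
opening: 0.004
```

>>> drive_tool --deltas '[[[0,0,0],[-2,0,0],0],[[0,0,0],[-4,0,0],0],[[0,0,0],[-4,0,0],0],[[0,0,0],[-4,0,0],0],[[0,0,0],[-4,0,0],5.5],[[0,0,0],[-2,0,0],5.5],[[0,0,0],[0,0,0],5.5],[[0,0,0],[0,0,0],5.5],[[0,0,0],[0,0,0],5.5],[[0,0,0],[0,0,0],5.5],[[0,0,0],[0,0,0],5.5],[[0,0,0],[0,0,0],5.5]]'

```text
clock: 4.67
tool_pos: [0.4591, 0.2359, 0.3046]
eef_rot: [0.059, 0.705, -0.059, 0.704]
contact_force: [0.7, -0.7, 0.1]
opening: 0.584
```

>>> drive_tool --deltas '[[[0,0,0],[0,0,0],5.5],[[0,0,0],[0,0,0],5.5],[[0,0,0],[0,0,0],5.5],[[0,0,0],[0,0,0],5.5],[[0,0,0],[0,0,0],5.5],[[0,0,0],[0,0,0],5.5],[[0,0,0],[0,0,0],5.5],[[0,0,0],[0,0,0],5.5],[[0,0,0],[0,0,0],5.5],[[0,0,0],[0,0,0],5.5],[[0,0,0],[0,0,0],5.5],[[0,0,0],[0,0,0],5.5]]'

```text
clock: 5.67
tool_pos: [0.4596, 0.2361, 0.3057]
eef_rot: [0.059, 0.705, -0.059, 0.705]
contact_force: [-0.1, 0.5, -0.2]
opening: 0.622
```

Run:
```python
from h import *
S=snap("scene");D=snap("side");W=snap("wrist")
cv2.imwrite("pics/c3.png",np.hstack([S["color"][130:380,230:530],D["color"][60:310,170:470]])[:,:,::-1])
cv2.imwrite("pics/w3.png",W["color"][:,:,::-1])
for n,s in(("S",S),("D",D),("W",W)):
    H,Sa,V=[hsv(s)[:,:,i].astype(int) for i in range(3)]
    red=((H<10)|(H>168))&(Sa>120)&(V>50)
    cs=cv2.findContours(red.astype(np.uint8),cv2.RETR_EXTERNAL,cv2.CHAIN_APPROX_NONE)[0]
    for c in cs:
        if cv2.contourArea(c)>60:
            P=rect(s,c[:,0,:],.036)
            if 550<P[0]<700 and 100<P[1]<320: print(n,cv2.boundingRect(c),P)
print(r.get_state()["tool_pos"])
```

```text
S (330, 284, 44, 29) [624.4 223.4 143.3  61.7  -9.4]
D (273, 200, 48, 23) [612.2 193.7 154.6  68.3  -9.1]
W (312, 264, 33, 112) [614.8 213.1 156.8  39.7  -9.5]
[0.45958268 0.2360704  0.30571552]
```

View pics/c3.png

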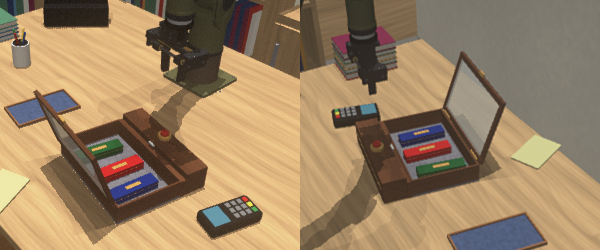

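The lid is fully open and leaning back; in the scene crop the red box is the middle one at (122,165). Moving over it.

>>> drive_tool --deltas '[[[0,0,0],[0,0.06,3.2],6],[[0,0,0],[0,0.06,3.2],6],[[0,0,0],[0,0.06,3.2],6],[[0,0,0],[0,0.06,3.2],6],[[0,0,0],[0,0.06,3.2],6],[[0,0,0],[4,0,0],6],[[0,0,0],[4,0,0],6],[[0,0,0],[4,0,0],6],[[0,0,0],[4,0,0],6],[[0,0,0],[0,0,0],6],[[0,0,0],[0,0,0],6],[[0,0,0],[0,0,0],6]]'

```text
clock: 6.82
tool_pos: [0.619, 0.2135, 0.148]
eef_rot: [0.06, 0.704, -0.058, 0.706]
contact_force: [0.4, 0.8, 0.6]
opening: 0.68
```

```bash
cat > m4.py <<'E'
from h import *
import sys
W=snap("wrist",sys.argv[1]);t=r.get_state()
A=R.from_quat(t["eef_rot"]).as_matrix();p=t["tool_pos"]
print(p,"yaw",np.degrees(np.arctan2(A[1,2],A[0,2])), "tilt",A[:,0].round(3),t["clock"])
H,Sa,V=[hsv(W)[:,:,i].astype(int) for i in range(3)]
red=((H<10)|(H>168))&(Sa>120)&(V>50)
for c in cv2.findContours(red.astype(np.uint8),cv2.RETR_EXTERNAL,cv2.CHAIN_APPROX_NONE)[0]:
    if cv2.contourArea(c)>300: print(cv2.boundingRect(c),rect(W,c[:,0,:],.036),"tool-frame centre",(A.T@(np.append(rect(W,c[:,0,:],.036)[:2]/1000,.036)-p)).round(4))
E
python3 m4.py w4.png
```

```text
[0.61952399 0.21366842 0.14880354] yaw -9.613856181685975 tilt [ 0.005  0.003 -1.   ] 6.8667
(293, 134, 62, 203) [619.8 212.4 149.4  39.6  -9.4] tool-frame centre [ 0.1128 -0.0016  0.    ]
```

View pics/w4.png

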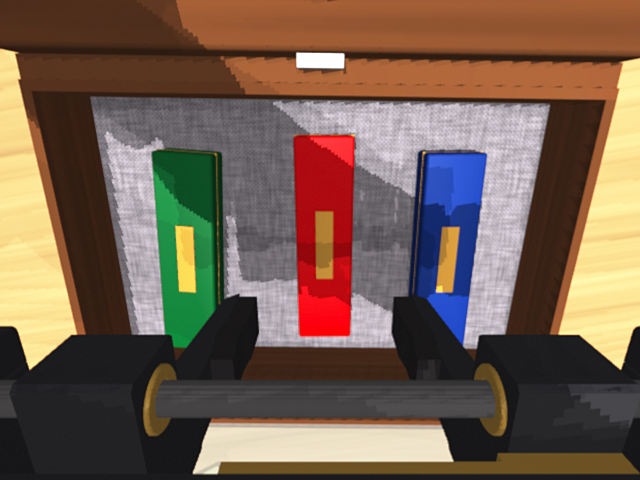

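Red box measures 149.4×39.6 mm at the right height, centred 1.6 mm off the tool in y. Descending.

>>> drive_tool --deltas '[[[0,0,0],[3.5,-0.15,0],6],[[0,0,0],[3.5,0,0],6],[[0,0,0],[3,0,0],6],[[0,0,0],[1.5,0,0],6],[[0,0,0],[0.7,0,0],6],[[0,0,0],[0.3,0,0],6],[[0,0,0],[0,0,0],6],[[0,0,0],[0,0,0],6]]'

```text
clock: 7.53
tool_pos: [0.619, 0.2117, 0.0228]
eef_rot: [0.06, 0.704, -0.059, 0.706]
contact_force: [0.1, 0.6, -0.4]
opening: 0.68
```

>>> drive_tool --deltas '[[[0,0,0],[0,0,0],3],[[0,0,0],[0,0,0],3],[[0,0,0],[0,0,0],3],[[0,0,0],[0,0,0],3],[[0,0,0],[0,0,0],3],[[0,0,0],[0,0,0],3],[[0,0,0],[0,0,0],3],[[0,0,0],[0,0,0],3]]' --force 25

```text
clock: 8.2
tool_pos: [0.6182, 0.2114, 0.0216]
eef_rot: [0.06, 0.704, -0.059, 0.705]
contact_force: [-0.9, 0.1, 6.4]
opening: 0.449
```

>>> drive_tool --deltas '[[[0,0,0],[-0.5,0,0],3],[[0,0,0],[-1,0,0],3],[[0,0,0],[-2,0,0],3],[[0,0,0],[-3,0,0],3],[[0,0,0],[-3,0,0],3],[[0,0,0],[-3,0,0],3],[[0,0,0],[-3,0,0],3],[[0,0,0],[-3,0,0],3],[[0,0,0],[0,0,0],3],[[0,0,0],[0,0,0],3]]'

```text
clock: 9.03
tool_pos: [0.6183, 0.2112, 0.2079]
eef_rot: [0.06, 0.703, -0.059, 0.706]
contact_force: [-0.2, 0.9, -2.9]
opening: 0.454
```

>>> drive_tool --deltas '[[[0,0,0],[0,-2,0],3],[[0,0,0],[0,-3.2,0],3],[[0,0,0],[0,-4,0],3],[[0,0,0],[0,-4,0],3],[[0,0,0],[0,-4,0],3],[[0,0,0],[0,-4,0],3],[[0,0,0],[0,-3.8,1],3],[[0,0,0],[0,-3.8,1],3],[[0,0,0],[0,-3.8,1],3],[[0,0,0],[0,-3.8,1],3],[[0,0,0],[0,-3.8,1],3],[[0,0,0],[0,-2.2,0.5],3]]'

```text
clock: 10.03
tool_pos: [0.599, -0.2229, 0.2035]
eef_rot: [0.06, 0.706, -0.062, 0.703]
contact_force: [0.1, -0.2, -1.3]
opening: 0.449
```

>>> drive_tool --deltas '[[[0,0,0],[2,0,0],3],[[0,0,0],[2,0,0],3],[[0,0,0],[0,0,0],3],[[0,0,0],[0,0,0],3]]'

```text
clock: 10.37
tool_pos: [0.5993, -0.2159, 0.1637]
eef_rot: [0.059, 0.706, -0.059, 0.703]
contact_force: [-0.3, 0.1, -1.6]
opening: 0.451
```

```bash
cat > m5.py <<'E'
from h import *
import sys
W=snap("wrist",sys.argv[1]);t=r.get_state()
A=R.from_quat(t["eef_rot"]).as_matrix();p=t["tool_pos"]
print(p,"yaw",np.degrees(np.arctan2(A[1,2],A[0,2])), "tilt",A[:,0].round(3),t["clock"],t["opening"])
for n,s in(("W",W),("S",snap("scene",sys.argv[1]+"S.png")),("D",snap("side"))):
    H,Sa,V=[hsv(s)[:,:,i].astype(int) for i in range(3)]
    for name,m,z in(("red",((H<10)|(H>168))&(Sa>120)&(V>50),.034),("tray",(H>100)&(H<125)&(Sa>80)&(V>30),.006)):
        m=cv2.morphologyEx(m.astype(np.uint8),cv2.MORPH_CLOSE,np.ones((5,5)))
        for c in cv2.findContours(m,cv2.RETR_EXTERNAL,cv2.CHAIN_APPROX_NONE)[0]:
            if cv2.contourArea(c)>200:
                P=rect(s,c[:,0,:],z)
                if abs(P[0]-600)<100 and abs(P[1]+216)<100: print(n,name,cv2.boundingRect(c),P)
E
python3 m5.py w5.png
```

```text
[ 0.60055433 -0.21566972  0.16512842] yaw -9.543548631122977 tilt [-0.002  0.001 -1.   ] 10.4167 0.45030872552054896
W red (264, 148, 122, 232) [ 630.4 -221.7  192.8   86.7   -9.5]
W tray (244, 75, 165, 223) [ 574.9 -211.1  178.7  119.8   -9.1]
D tray (334, 307, 32, 17) [ 529.6 -239.8   91.5   36.9   -7.3]
D tray (374, 275, 38, 32) [ 660.1 -223.7  109.1  104.2   80.8]
```

View pics/w5.png

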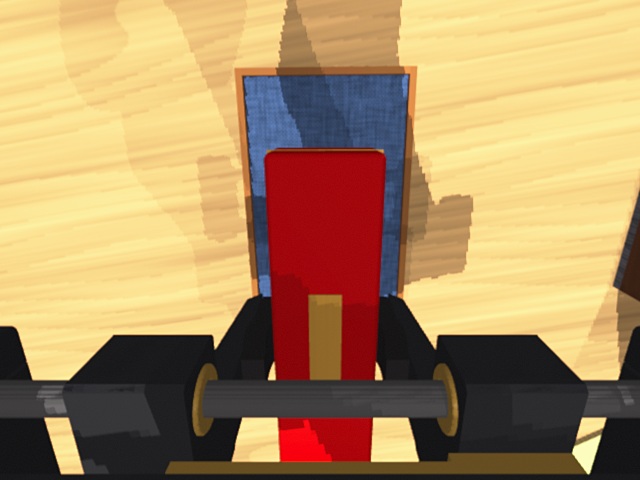

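Tray near end visible with width 119.8 mm (expected 120); its extrapolated centre (0.6003, −0.2152) matches the TCP within 1 mm. The box is straight in the grip. Lowering.

>>> drive_tool --deltas '[[[0,0,0],[3.5,0,0],3],[[0,0,0],[3.5,0,0],3],[[0,0,0],[3,0,0],3],[[0,0,0],[2,0,0],3],[[0,0,0],[1,0,0],3],[[0,0,0],[0.5,0,0],3],[[0,0,0],[0,0,0],3],[[0,0,0],[0,0,0],3]]'

```text
clock: 11.18
tool_pos: [0.6024, -0.2163, 0.0322]
eef_rot: [0.059, 0.704, -0.059, 0.706]
contact_force: [0.2, 0.0, -0.8]
opening: 0.45
```

>>> drive_tool --deltas '[[[0,0,0],[0.4,0,0],3],[[0,0,0],[0.3,0,-0.1],3],[[0,0,0],[0.2,0,0],3],[[0,0,0],[0.1,0,0],3],[[0,0,0],[0.1,0,0],3],[[0,0,0],[0,0,0],3]]'

```text
clock: 11.68
tool_pos: [0.6002, -0.2162, 0.0198]
eef_rot: [0.059, 0.705, -0.059, 0.705]
contact_force: [-0.2, 0.6, -1.5]
opening: 0.451
```

>>> drive_tool --deltas '[[[0,0,0],[0.1,0,0],3],[[0,0,0],[0,0,0],3],[[0,0,0],[0,0,0],3]]'

```text
clock: 11.93
tool_pos: [0.6003, -0.2162, 0.0197]
eef_rot: [0.059, 0.704, -0.059, 0.705]
contact_force: [-1.5, 0.6, 5.1]
opening: 0.45
```

Contact: +5 N of support. Releasing, then rising.

>>> drive_tool --deltas '[[[0,0,0],[0,0,0],4.6],[[0,0,0],[0,0,0],5.2],[[0,0,0],[0,0,0],5.8],[[0,0,0],[0,0,0],5.8],[[0,0,0],[0,0,0],5.8]]'

```text
clock: 12.35
tool_pos: [0.6002, -0.2161, 0.0186]
eef_rot: [0.059, 0.705, -0.059, 0.705]
contact_force: [-0.2, 1.4, -0.1]
opening: 0.66
```

>>> drive_tool --deltas '[[[0,0,0],[-0.5,0,0],5.8],[[0,0,0],[-1.5,0,0],5.8],[[0,0,0],[-3,0,0],5.8],[[0,0,0],[-3.5,0,0],5.8],[[0,0,0],[-3.5,0,0],5.8],[[0,0,0],[-3.5,0,0],5.8],[[0,0,0],[-3.5,0,0],5.8],[[0,0,0],[0,0,0],5.8],[[0,0,0],[0,0,0],5.8],[[0,0,0],[0,0,0],5.8]]'

```text
clock: 13.18
tool_pos: [0.5996, -0.2163, 0.2091]
eef_rot: [0.059, 0.705, -0.059, 0.705]
contact_force: [-0.2, 0.3, -1.1]
opening: 0.658
```

```bash
python3 m5.py w6.png; python3 -c "
import cv2;import numpy as np
cv2.imwrite('pics/f.png',np.hstack([cv2.resize(cv2.imread('pics/w6.png'),(400,300)),cv2.imread('pics/w6.pngS.png')[110:410,150:550]]))"
```

```text
[ 0.5991385  -0.21623129  0.20805679] yaw -9.590295043347963 tilt [-0.002  0.    -1.   ] 13.2333 0.6591383957992168
W red (301, 133, 49, 167) [ 601.  -217.   148.5   39.6   -9.5]
W tray (255, 79, 142, 242) [ 599.1 -214.9  228.9  119.6   -8.9]
S red (250, 229, 22, 17) [ 657.  -207.2   79.8   74.8   73.5]
D red (340, 281, 56, 30) [ 594.4 -231.1  157.6   61.1   -9.3]
D tray (333, 308, 32, 16) [ 527.7 -240.3   87.1   35.4   -9. ]
D tray (379, 275, 33, 32) [ 677.2 -226.6  108.6   69.1   80.5]
```

View pics/f.png

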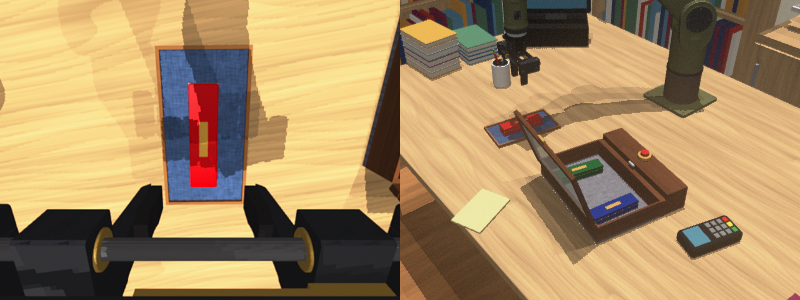

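The box lies flat, about 3 mm from the tray centre and 0.6° off its axis. The lid is open, the other items are in place, and the gripper is clear.

```bash
python3 -c "
from plant import r
print(r.finish_job())"
```

```text
the job is handed in; nothing more can be done
None
```

The red pen box now lies flat and lengthwise in the blue-lined tray, and I handed the job in at about 13 s of the allowed 53 s. I pressed the button with closed fingertips and backed straight up. The lid then sprang fully open on its own before I lifted the box out.

- **Placement:** in the last wrist image the box centre is at (601, −217) mm and the tray centre at (599, −215) mm, so it is about 3 mm off centre and 0.6° off the tray's axis. I lowered it until the tray carried about 5 N and then let go.
- **Forces:** the highest reading was 17 N, at the bottom of the button press. Forces were only read at the end of each move.
- **The rest of the scene:** in the last scene picture the lid is open, green and blue are still in the case, and the reader and cup look undisturbed. I judged these by eye and did not measure them.
- **Disagreement:** the fixed cameras, calibrated to about 2 mm, put the red box in the case about 10–20 mm away from the wrist view along y. Their outlines took in its side faces, so I used the wrist view, whose measured box size matched the given 150 × 40 mm.

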